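# Free the eccentric lock and close the air-cap clamp

## Robot

A 6-joint arm with a two-finger parallel gripper is mounted at the origin on a cart in front of the work surface, level with it; the furniture and walls round the work are solid. World frame = base frame: x ahead of the robot, y to its left, z up, the work surface at z = 0. Lengths are in m, angles in degrees, forces in N, time in s.
With the tool pointing down it reaches from about 0.35 to 0.875 m from the base axis. Payload 4.2 kg.
Tool frame: the origin (TCP) lies between the finger pads; the fingertips stand 11 mm ahead of it and the grasp point (between the pads) lies 8 mm behind it; z points along the fingers, y is the direction in which the jaws open and shut (so a half turn about z gives the same grasp; the last joint's range is limited). The gripper opens to 87 mm and grips with 3 to 60 N. Pads are 19 mm wide; open, the fingers measure 117 mm over their backs; the gripper's body (75 mm by 190 mm) begins 51 mm behind the grasp point.
Start: joints at [89.702, 22.042, 0.453, 0, -68.411, -14.817], TCP at [0.163, 0.603, 0.234] pointing down, gripper open.
Joint ranges: [-179.83, 179.83], [-69.29, 118.12], [-61.27, 80.66], [-181.25, 117.63], [-171.15, -9.14], [-177.46, 177.46]. Speed limits (degrees/s): [159.86, 159.86, 180, 180, 180, 180].

## Interface

Orientations are given as a 3x3 rotation matrix whose columns are the frame's x, y, z axes.
In Python, from station import sense, capture, get_calibration, finish_job, search_frame, cut_out gives the robot as it stands.
- The arm moves only by the tool arm_command, never from a script. Its argument "rows" is a list of rows, each an object with "fingers": the opening in per cent of the stroke, from 0 (shut) to 100 (fully open); "travel": the shift along the tool's x, y, z in cm, a list of three; "roll": the turn about the tool's z in degrees. A call has 1 to 10 rows; each row is the pose to reach, as a shift and turn from the pose commanded when the call began, along the tool's axes at that moment; what a row does not reach only later rows make up. A row lasts 1/10 s, in which the tool goes at most 50 mm and 8.59 degrees, less where a joint would pass 70% of its speed; a pose out of reach is approached as far as the arm can. A call with a gripper value outside its range is refused whole. The fingers move at their own pace and stop on an object; the grip force is fixed at half the most. Time passes only in rows, so rows that repeat a pose let the fingers close. It gives the time, the measured TCP pose, the force and the opening at its end, in the units of the state.
- sense(): the state, without advancing time (a new reading comes with each control period).
- capture(name): name is "scene" or "top"; returns (picture, depth): 384x512x3 uint8, red, green, blue; 384x512 float32, m along the optical axis (not along the pixel's ray), 0 where there is no reading.
- get_calibration(name): a dict with "fov_y" (degrees; the focal length in pixels is half the picture's height over the tangent of half this angle, whatever the lens; pixels are square), "cx", "cy" (the principal point, pixels), "origin" and "attitude" of the camera in the world. Camera axes: x right, y down, z forward; pixel columns grow to the right and rows downward; lengths in m; the calibration is good to about 2 mm. A picture is of the moment at which its call begins. get_calibration takes no time and is no camera call.
- finish_job(): hands the job in, once; it reports no verdict.
Trained networks look in the newest picture that a camera, given by its name, has taken for a name from the list of things; names that differ only in an ending like _2 or _b are one class to them, and where a whole thing is asked for, a point or a joint stands for the part that bears it (a point fixed in the world has none). Each returns a list of dicts, best first, with "p" (0 to 1); they miss things now and then, are a little off and sometimes report something else, mostly with a low value. They report only what shows in the picture. A call takes as long as a camera call.
- search_frame(camera, label): "position" ([x, y, z] in m, in world coordinates, good to about 4 mm: the middle of the surface that is visible of it).
- cut_out(camera, label): "mask" (384x512 bool, what is visible of it).
The state is a dict: "time_s": time; "joints": joint angles; "joint_velocities": joint speeds; "effort": joint torques, N m; "tcp_pos": TCP position; "ee_rot": TCP orientation; "wrist_force": force on the tool from outside, world axes, zero at the start; "moment": the same for the moment, N m; "gripper_width": opening from 0.0 (shut) to 1.0 (fully open).
Only numpy, scipy, OpenCV 4.12 (cv2) and the standard library are available. Lean on these libraries where they do the work, as an engineer would, in place of code of your own. Each camera call takes 0.05 s, during which the arm holds its last target. There are 200 camera calls.

## Task

Close the small bench clamp on the spray-gun air cap that stands in it. First push the cam lever round by its upright finger post until the cam's low point faces the follower block, with the slide still back; only then push the slide forward by its upright plate until the jaw has the air cap snug against the end stop. Do it all by pushing, do not touch or lift the air cap yourself, leave the cam at its low point and do not disturb the loose things round about.

Things in the scene. Friction and masses are not known exactly. Their poses are not given: they have to be found in the camera images.
- clamp: Fixed bench clamp. Origin: underside of its dark base plate (277x100x12 mm, x -105 to +172), on the cam's pivot axis; x points forward (push plate to end stop), y left, z up; turned up to half a radian from the robot's x. At its forward end a flat upright end stop 62 mm wide, top 34 mm up, rear face at x = +143: a cap snug against it stands at x = +127.5. Guide bars 24 mm high at y = +-35.
- cam (a joint): Angle of the eccentric disc (80 mm across, centre 20 mm off the pivot bolt, 26-42 mm up), counter-clockwise from above. 0 = low point (edge nearest the bolt) faces straight back to the follower block. Starts at 1.2 to 1.9: turn it clockwise. Range -0.2 to 2.2. Friction 0.4 N m (4.5 N at the post); stays where left. Off its low point it stops the slide 10 mm or more short: do not force it.
- finger_post (a point): Centre of the top of the round upright black post on the cam's lever: 14 mm diameter, 48 to 90 mm above the bench, 90 mm from the pivot. In the clamp's frame it lies at angle (cam - 2.269) from the pivot, right of the clamp; at the low point that is 130 degrees clockwise from forward (right and back). The flat lever under it is 14 mm wide, top 48 mm up.
- slide (a joint): Travel of the follower slide along the clamp's x, m: 0 = back, starts at 0 to 0.006, stop at 0.041; at 0.036 the jaw holds a cap against the end stop. Friction 3 N; stays where left. Carries the push plate, the follower block (front face x = -60 mm + travel, top 40 mm up), strips under the cam, and the jaw (front face x = +76 mm + travel, top 34 mm up).
- push_face (a point): Point in the middle of the rear face of the slide's upright push plate, 60 mm above the bench. The plate is 50 mm wide, 8 mm thick, 19 to 85 mm above the bench; push it along the clamp's +x. At travel 0 this face is at x = -85 mm in the clamp's frame.
- air_cap: Brass air cap standing loose on the base plate between jaw and end stop: body 31 mm across and 17 mm high with two small horns to 25 mm; origin at the centre of its underside, 12 mm above the bench; z up. To be pushed by the jaw alone.
- spare_cap: Bystander: silver air cap, 31 mm across, 24 mm high, on the bench left of the clamp; origin under its centre.
- coupler: Bystander: brass air coupler lying on the bench left of the clamp, 66 x 25 x 25 mm; origin under its centre, length along x.
- tin: Bystander: small paint tin, 62 mm across, 62 mm high, left of the clamp; origin under its centre.
- marker: Bystander: marker pen lying on the bench right of the clamp, 128 x 18 x 18 mm; origin under its centre, length along x.
- dip_cup: Bystander: metal dip cup with a tall wire handle, 60 mm across, 159 mm high, far to the right; origin under its centre.
- tape: Bystander: small roll of tape lying flat far to the right, 68 mm across, 16 mm high; origin under its centre.

How it is judged:
By the outcome, as a careful person would: the job done as asked, in the order asked, and still so for the second after the job is handed in, with the robot touching nothing.
It also fails if it takes over 56 s, if anything falls off the work surface, if the arm or the gripper's body presses on something with over 40 N, if the wrist force passes 120 N, or if a joint passes its speed limit or range.

## Working session

There is one attempt and no reset: what is moved stays moved. The work goes in short steps, Python scripts to look and compute and a tool call to move; the robot and the scene stay as the last step left them, time stands still between calls to the robot, and variables do not carry over. Pictures are saved under pics/ and viewed, about 8 in all and at most 12, crops included, and the job is handed in when it is done.

Besides the shell and the picture viewer there is one more tool, called after "Emit:" as name(argument=value, ...), one argument or row to a line, values as JSON. arm_command: Moves the arm, as the interface text tells. Its arguments: {"type":"object","properties":{"rows":{"type":"array","items":{"type":"object","properties":{"fingers":{"type":"number"},"travel":{"type":"array","items":{"type":"number"}},"roll":{"type":"number"}}}}},"required":["rows"]}

```bash
mkdir -p pics; cat > h.py <<'E'
import numpy as np, cv2
from station import *
def K(n):
    c=get_calibration(n); f=192/np.tan(np.radians(c["fov_y"])/2); return c,f
def proj(n,P):
    c,f=K(n); q=(np.atleast_2d(P)-c["origin"])@np.array(c["attitude"]); return np.c_[f*q[:,0]/q[:,2]+c["cx"],f*q[:,1]/q[:,2]+c["cy"]]
def cloud(n,d):
    c,f=K(n); v,u=np.mgrid[:384,:512]; p=np.dstack([(u-c["cx"])*d/f,(v-c["cy"])*d/f,d]); return p@np.array(c["attitude"]).T+c["origin"]
E
python3 - <<'E'
from h import *
s=sense(); print(s["time_s"],s["tcp_pos"],np.round(s["ee_rot"],3).tolist(),s["wrist_force"])
for n in("scene","top"):
    a,d=capture(n); cv2.imwrite(f"pics/{n}0.png",a[...,::-1]); np.save(n+"_d.npy",d)
    c,f=K(n); print(n,np.round(c["origin"],3),np.round(c["attitude"],2).tolist(),(d>0).mean())
    for l in("clamp","finger_post","push_face","air_cap","spare_cap","marker","coupler","tin","dip_cup","tape"):
        r=search_frame(n,l); print(l,[(np.round(x["position"],3).tolist(),round(x["p"],2)) for x in r[:2]])
E
```

```text
0.0 [0.16280138 0.60282867 0.23246531] [[0.965, -0.261, -0.0], [-0.261, -0.965, -0.002], [0.0, 0.002, -1.0]] [-0.14612564 -0.63134935 -0.16491261]
scene [ 0.002 -0.947  0.682] [[0.87, -0.21, 0.45], [-0.5, -0.41, 0.76], [0.02, -0.89, -0.46]] 0.9959564208984375
clamp [([0.594, 0.128, 0.019], 0.95)]
finger_post [([0.598, 0.142, 0.041], 0.81), ([0.71, 0.277, 0.039], 0.15)]
push_face [([0.537, 0.134, 0.026], 0.85)]
air_cap []
spare_cap [([0.712, 0.276, 0.042], 0.72)]
marker [([0.549, -0.031, 0.013], 0.44)]
coupler []
tin [([0.712, 0.277, 0.043], 0.78), ([0.494, -0.338, 0.064], 0.17)]
dip_cup [([0.491, -0.336, 0.065], 0.88)]
tape [([0.587, -0.327, 0.012], 0.55)]
top [ 0.411 -0.01   1.015] [[-0.01, -0.99, 0.16], [-1.0, 0.02, 0.02], [-0.03, -0.15, -0.99]] 0.996063232421875
clamp [([0.611, 0.145, 0.022], 0.92)]
finger_post [([0.6, 0.16, 0.042], 0.62), ([0.608, 0.145, 0.022], 0.47)]
push_face [([0.56, 0.142, 0.023], 0.55)]
air_cap []
spare_cap [([0.663, 0.232, 0.01], 0.52)]
marker [([0.55, -0.027, 0.018], 0.69)]
coupler [([0.564, 0.24, 0.023], 0.74), ([0.599, 0.159, 0.044], 0.56)]
tin [([0.714, 0.296, 0.058], 0.98)]
dip_cup [([0.498, -0.336, 0.062], 0.97)]
tape [([0.586, -0.324, 0.013], 0.58)]
```

```bash
python3 - <<'E'
from h import *
b=cv2.imread("pics/top0.png"); a=cv2.imread("pics/scene0.png")
t=b[20:220,80:330]; cv2.imwrite("pics/t.png",cv2.resize(t,None,fx=3,fy=3,interpolation=2)); 
u=proj("scene",[[0.6,0.14,0.03]])[0]; print(u,proj("top",[[0.6,0.14,0.03]]))
x,y=int(u[0]),int(u[1]); x0=max(x-130,0);y0=max(y-100,0);print(x0,y0)
cv2.imwrite("pics/s.png",cv2.resize(a[y0:y0+200,x0:x0+260],None,fx=3,fy=3,interpolation=2))
E
```

```text
[246.81314854 204.69857132] [[206.63571167 181.94979622]]
116 104
```

View pics/t.png

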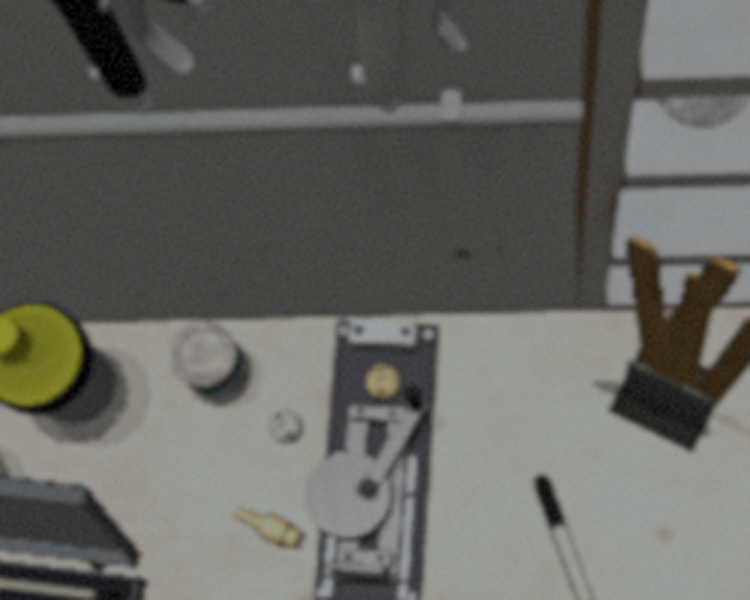

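View pics/s.png

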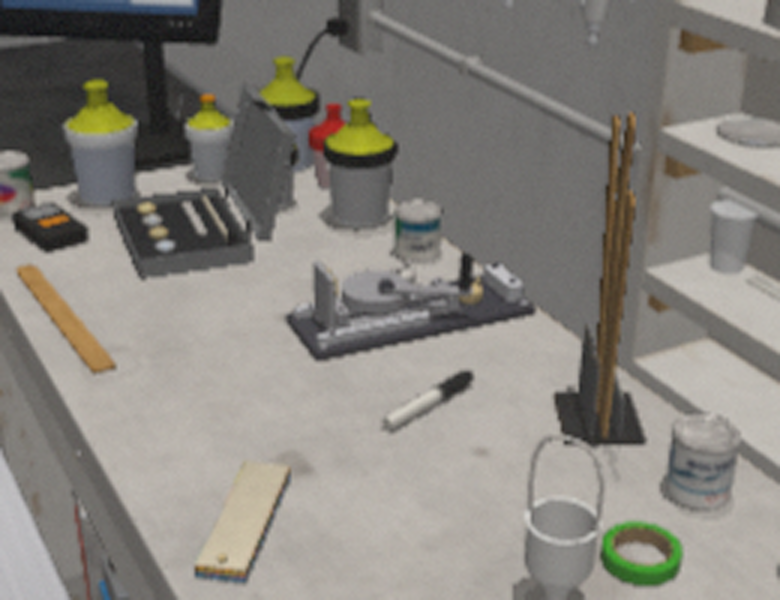

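Top crop: the bolt is at about (369,488), the post at (413,395), and the cap at (382,380) between jaw and end stop. The marker is to the right, and the coupler, spare cap and tin are to the left. The scene crop shows the post top at (466,256) and base corners at (534,308) and (320,356). Next I fit the clamp pose to these and overlay it.

```bash
cat >> h.py <<'E'
def T(p,P):
    P=np.atleast_2d(np.array(P,float)); c,s=np.cos(p[2]),np.sin(p[2]); return np.c_[p[0]+c*P[:,0]-s*P[:,1],p[1]+s*P[:,0]+c*P[:,1],P[:,2]]
def post(cam,z=.09): a=cam-2.269; return [.09*np.cos(a),.09*np.sin(a),z]
def circ(x,y,r,z): t=np.linspace(0,6.283,25); return np.c_[x+r*np.cos(t),y+r*np.sin(t),0*t+z]
def box(x0,x1,y0,y1,z): return [[x0,y0,z],[x0,y1,z],[x1,y1,z],[x1,y0,z],[x0,y0,z]]
def overlay(n,a,p,x0,y0,w,h,k,name):
    im=cv2.resize(a[y0:y0+h,x0:x0+w,::-1],None,fx=k,fy=k,interpolation=2).copy()
    S=[box(-.105,.172,-.05,.05,.012),box(.143,.160,-.031,.031,.034),circ(*post(p[3])[:2],.007,.09),circ(*(0.02*np.array([np.cos(p[3]),np.sin(p[3])])),.04,.042),box(-.085+p[4],-.077+p[4],-.025,.025,.085),box(.068+p[4],.076+p[4],-.02,.02,.034)]
    for P in S: cv2.polylines(im,[np.int32((proj(n,T(p,P))-[x0,y0]+.5)*k)],False,(0,0,255),1)
    cv2.imwrite(name,im)
E
python3 - <<'E'
from h import *
from scipy.optimize import least_squares
t=lambda x,y:(x/3+80-.33,y/3+20-.33); s=lambda x,y:(x/3+116-.33,y/3+104-.33)
def mod(p):
    A=[[.172,.05,.012],[.172,-.05,.012],[.1515,0,.034],post(p[3])]
    B=[[.172,-.05,.012],[-.105,-.05,0],[-.105,.05,.012],post(p[3])]
    return np.r_[proj("top",T(p,A)),proj("scene",T(p,B))]
obs=np.array([t(338,322),t(440,322),t(383,333),t(413,390),s(534,308),s(320,356),s(290,320),s(466,256)])
r=least_squares(lambda p:(mod(p)-obs).ravel(),[.6,.14,0,1.5],loss="soft_l1"); print(r.x,np.round(r.fun.reshape(-1,2),1).tolist())
p=list(r.x)+[.0]
a,_=capture("top"); overlay("top",a,p,150,110,130,130,6,"pics/ot.png"); 
b,_=capture("scene"); overlay("scene",b,p,200,170,110,70,7,"pics/os.png")
i=cv2.imread("pics/ot.png")[:780]; j=cv2.imread("pics/os.png"); 
cv2.imwrite("pics/ot.png",cv2.resize(i,(600,600)))
E
```

```text
[ 0.59407997  0.14386814 -0.04281644  1.84101825] [[-0.4, -0.5], [-0.0, 0.1], [0.3, 0.5], [-0.0, 0.2], [1.2, -0.8], [-0.0, 3.2], [-1.5, -1.2], [0.6, -0.3]]
```

View pics/ot.png

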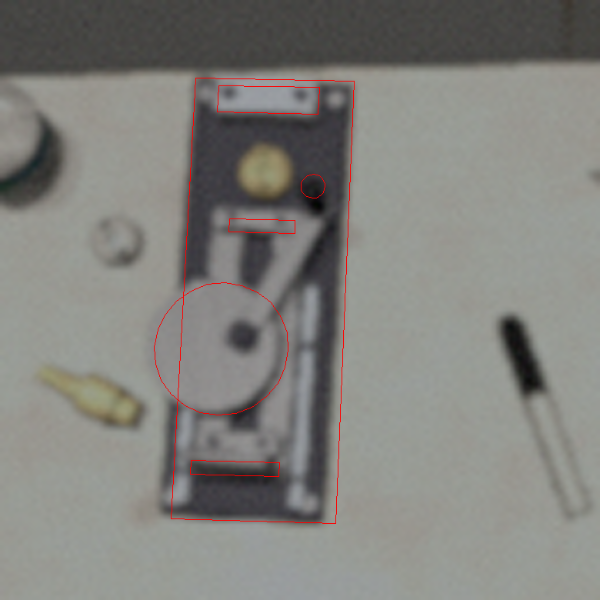

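View pics/os.png

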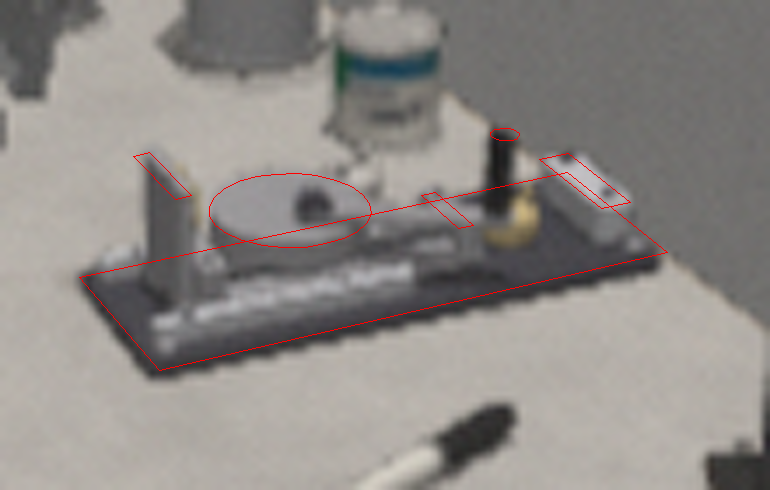

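The top overlay fits at the front, but the base leans further left at the back. I refit with the four corners, disc and bolt read from it.

```bash
python3 - <<'E'
from h import *
from scipy.optimize import least_squares
k=600/130
t=lambda x,y:(x/k+150-.5,y/k+110-.5); s=lambda x,y:(x/7+200-.5,y/7+170-.5)
def mod(p):
    A=[[.172,.05,.012],[.172,-.05,.012],[-.105,.05,.012],[-.105,-.05,.012],[.1515,0,.034],post(p[3]),[.02*np.cos(p[3]),.02*np.sin(p[3]),.042],[-.081+p[4],0,.085]]
    B=[[.172,-.05,.012],[-.105,-.05,0],[-.105,.05,.012],post(p[3]),[-.085+p[4],.025,.085],[-.085+p[4],-.025,.085]]
    return np.r_[proj("top",T(p,A)),proj("scene",T(p,B))]
obs=np.array([t(197,80),t(352,85),t(162,512),t(322,520),t(267,99),t(313,186),t(221,346),t(232,467),s(660,258),s(153,378),s(80,280),s(504,135),s(146,157),s(187,190)])
r=least_squares(lambda p:(mod(p)-obs).ravel(),[.6,.14,0,1.5,0],loss="soft_l1"); print(r.x,np.round(r.fun.reshape(-1,2),1).tolist())
p=r.x; np.save("p.npy",p)
a,_=capture("top"); overlay("top",a,p,180,120,60,110,5,"pics/ot2.png") 
b,_=capture("scene"); overlay("scene",b,p,200,175,110,60,5,"pics/os2.png")
i=cv2.imread("pics/ot2.png"); j=cv2.imread("pics/os2.png"); m=np.zeros((550,800,3),np.uint8); m[:,:250]=i[:,:250]; m[:300,250:]=j[:,:550]; cv2.imwrite("pics/m2.png",m)
E
```

```text
[ 0.59472578  0.14651532 -0.05877582  1.82732193  0.00477664] [[-0.2, -0.8], [0.6, -0.7], [0.4, 0.9], [1.5, 0.8], [0.2, 0.0], [-0.1, 0.3], [-0.9, 0.1], [-0.7, -1.8], [1.0, -0.8], [0.3, 1.5], [-0.2, -1.0], [-0.1, -0.0], [-0.7, -0.9], [-0.8, 0.5]]
```

View pics/m2.png

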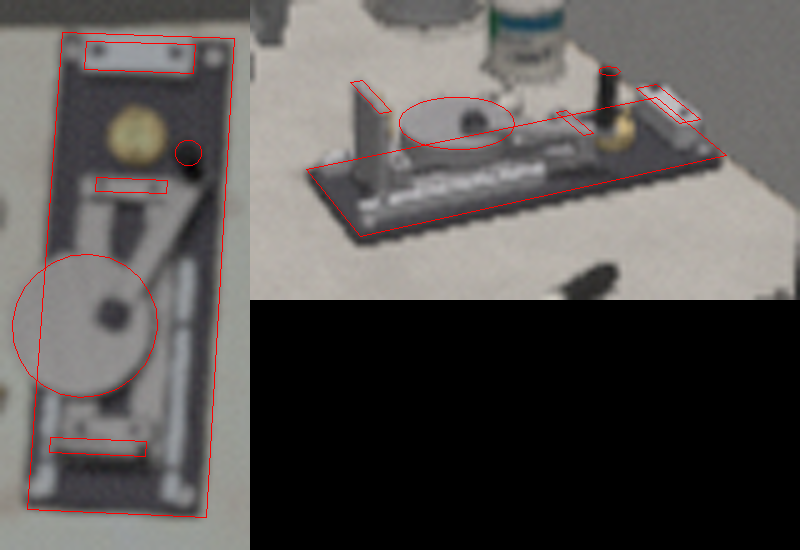

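The fit agrees with both views to about 3 mm: cam about 1.83, slide about 4.8 mm, yaw −0.06. Next I check heights along the way and plan.

```bash
cat >> h.py <<'E'
import json
def plan(tgts,fingers=0,start=None):
    """tgts: (x,y,z,yawdeg); rows relative to last commanded pose in cmd.json"""
    c=start or json.load(open("cmd.json")); a=np.radians(c[3]); R=np.array([[np.cos(a),np.sin(a),0],[np.sin(a),-np.cos(a),0],[0,0,-1]])
    for t in tgts:
        v=np.round((R.T@(np.array(t[:3])-c[:3]))*100,1)+0.; roll=round(c[3]-t[3]); print({"fingers":fingers,"travel":v.tolist(),"roll":roll})
        e=list(np.array(c[:3])+R@v/100)+[c[3]-roll]
    json.dump(e,open("cmd.json","w")); print("end",np.round(e,4))
E
python3 - <<'E'
from h import *
H=np.zeros((22,24))-1
for n in("top","scene"):
    P=cloud(n,np.load(n+"_d.npy")).reshape(-1,3); ok=np.load(n+"_d.npy").ravel()>0
    for x,y,z in P[ok]:
        i,j=int((x-.0)/.05),int((.8-y)/.05)
        if 0<=i<22 and 0<=j<24 and z<1: H[i,j]=max(H[i,j],z)
print("cols y from .8 down"); 
for i in range(21,-1,-1): print("%.2f"%(i*.05),(H[i]*100).astype(int))
p=np.load("p.npy"); print(T(p,[post(p[3]),post(0),[-.085+p[4],0,.06]]))
plan([(.45,.50,.234,-15),(.6,.3,.2,30),(.68,.25,.2,61)],start=[.1628,.6028,.2325,-15.1])
E
```

```text
cols y from .8 down
1.05 [-100 -100 -100 -100 -100 -100 -100 -100 -100 -100 -100 -100 -100 -100
 -100 -100 -100 -100 -100 -100 -100 -100 -100 -100]
1.00 [-100 -100 -100 -100 -100 -100 -100 -100 -100 -100 -100 -100 -100 -100
 -100 -100 -100 -100 -100 -100 -100 -100 -100 -100]
0.95 [-100 -100 -100 -100 -100 -100 -100 -100 -100 -100 -100 -100 -100 -100
 -100 -100 -100 -100 -100 -100 -100 -100 -100 -100]
0.90 [  63   62   63   64   59   60   63   60   59   64   52   64   57   51
 -100 -100 -100 -100 -100 -100 -100 -100 -100 -100]
0.85 [64 64 64 64 64 65 65 65 65 65 65 65 66 66 66 34 42 66 66 66 67 67 66 66]
0.80 [64 24 47 50 50 49 48 50 49 48 50 50 50 48 50 49 48 66 66 66 66 66 66 66]
0.75 [  64 -100    0   51   47   49   47   51    0    6   51   50   50    3
   51   46   66   66   66   66   66   66   67   67]
0.70 [  37 -100   16   15   12   12   16   16   11    6    6    0    3    3
    1    0    0   30   28    0    7    7    6   11]
0.65 [38  0 16 16  8  8 13 16 11 65  6  2  3  9  9  0  0  9 32 27  7  7  6 10]
0.60 [38 25 10 11 17 16 16  0  0  0  0  4  5  5  1  0  1  0  0  1  0  1  1 
[... 960 characters left out ...]
 -1 -100 -100 -100 -100]
0.10 [-100 -100 -100   58   58   33 -100 -100 -100 -100 -100 -100    0    0
    0    0    0    0    0    0 -100 -100 -100 -100]
0.05 [ -93  -93  -93   57   56 -100  -94  -93   61  -93  -93   64   65    0
    1   22   22   19    0    0  -93  -93  -92  -93]
0.00 [-92 -92 -92 -93  56  55  56  58  61  62  63  63  65 -83  22  24  24  23
   0   0 -92 -92 -92 -92]
[[0.67368862 0.10333118 0.09      ]
 [0.53292017 0.0810931  0.09      ]
 [0.51464095 0.1512278  0.06      ]]
{'fingers': 0, 'travel': [30.4, 2.4, -0.2], 'roll': 0}
{'fingers': 0, 'travel': [50.1, 17.8, 3.2], 'roll': -45}
{'fingers': 0, 'travel': [59.1, 20.6, 3.2], 'roll': -76}
end [ 0.6797  0.25    0.2005 60.9   ]
```

```bash
python3 - <<'E'
from h import *
d=np.load("scene_d.npy");P=cloud("scene",d)[d>0]
for lo,hi in((.02,.15),(.15,.35),(.35,.5)):
    m=(P[:,2]>lo)&(P[:,2]<hi)&(abs(P[:,1]-.1)<.15)&(P[:,0]>.7); print(lo,np.percentile(P[m,0],[1,10,50]) if m.any() else 0, m.sum())
plan([(.688,.13,.2325,-29)],start=[.1628,.6028,.2325,-15.1])
E
```

```text
0.02 [0.70872598 0.74798751 0.89495503] 702
0.15 [0.78015717 0.86990119 0.89477094] 1439
0.35 [0.7796858  0.80236871 0.81436888] 1937
{'fingers': 0, 'travel': [63.0, 32.0, 0.0], 'roll': 14}
end [  0.6877   0.1297   0.2325 -29.1   ]
```

Emit:
arm_command(
  rows=[
    {"fingers": 0, "travel": [5, 2.5, 0], "roll": 1},
    {"fingers": 0, "travel": [9, 5, 0], "roll": 3},
    {"fingers": 0, "travel": [13, 7, 0], "roll": 5},
    {"fingers": 0, "travel": [17, 9, 0], "roll": 6},
    {"fingers": 0, "travel": [21, 11, 0], "roll": 8},
    {"fingers": 0, "travel": [25, 13, 0], "roll": 9},
    {"fingers": 0, "travel": [29, 15, 0], "roll": 10},
    {"fingers": 0, "travel": [33, 17, 0], "roll": 12},
    {"fingers": 0, "travel": [37, 19, 0], "roll": 13},
    {"fingers": 0, "travel": [41, 21, 1], "roll": 14},
  ],
)

```text
time_s: 2.3
tcp_pos: [0.506, 0.2929, 0.2252]
ee_rot: [[0.874, -0.487, 0.003], [-0.487, -0.874, 0.002], [0.002, -0.004, -1.0]]
wrist_force: [-0.1, 0.2, 0.7]
gripper_width: 0.174
```

Emit:
arm_command(
  rows=[
    {"fingers": 0, "travel": [4.1, 2.1, 1], "roll": 0},
  ],
)

```text
time_s: 2.4
tcp_pos: [0.5315, 0.2547, 0.2136]
ee_rot: [[0.874, -0.486, 0.002], [-0.486, -0.874, 0.001], [0.001, -0.002, -1.0]]
wrist_force: [0.1, 0.2, -0.8]
gripper_width: 0.087
```

```bash
python3 - <<'E'
from h import *
s=sense(); print(s["time_s"],s["tcp_pos"],np.round(s["ee_rot"],3).tolist(),s["wrist_force"],s["gripper_width"],s["joints"])
E
```

```text
2.4 [0.53151937 0.25472733 0.21355097] [[0.874, -0.486, 0.002], [-0.486, -0.874, 0.001], [0.001, -0.002, -1.0]] [ 0.09860357  0.22734196 -0.81697278] 0.08717104927701452 [ 4.13454846e+01  1.93803816e+01 -6.56222276e+00  1.86868392e-02
 -6.39544999e+01  1.95411328e+01]
```

```bash
cat >> h.py <<'E'
def did(trav,roll,c=None):
    c=c or json.load(open("cmd.json")); a=np.radians(c[3]); R=np.array([[np.cos(a),np.sin(a),0],[np.sin(a),-np.cos(a),0],[0,0,-1]])
    e=list(np.array(c[:3])+R@np.array(trav)/100)+[c[3]-roll]; json.dump(e,open("cmd.json","w")); return e
E
python3 - <<'E'
from h import *
did([41,21,1],14,[.1628,.6028,.2325,-15.1]); print(did([4.1,2.1,1],0)); 
plan([(.62,.19,.20,-29),(.66,.16,.18,-29),(.688,.13,.17,-29),(.688,.13,.12,-29),(.688,.13,.1,-29)])
E
```

```text
[np.float64(0.5295494500010869), np.float64(0.25495493169076905), np.float64(0.2125), -29.1]
{'fingers': 0, 'travel': [11.1, 1.3, 1.2], 'roll': 0}
{'fingers': 0, 'travel': [16.0, 2.0, 3.2], 'roll': 0}
{'fingers': 0, 'travel': [19.9, 3.2, 4.2], 'roll': 0}
{'fingers': 0, 'travel': [19.9, 3.2, 9.2], 'roll': 0}
{'fingers': 0, 'travel': [19.9, 3.2, 11.2], 'roll': 0}
end [  0.6879   0.1302   0.1005 -29.1   ]
```

Emit:
arm_command(
  rows=[
    {"fingers": 0, "travel": [5, 0.6, 0.6], "roll": 0},
    {"fingers": 0, "travel": [9, 1.1, 1], "roll": 0},
    {"fingers": 0, "travel": [13, 1.6, 2], "roll": 0},
    {"fingers": 0, "travel": [17, 2.4, 3.4], "roll": 0},
    {"fingers": 0, "travel": [19.9, 3.2, 4.2], "roll": 0},
    {"fingers": 0, "travel": [19.9, 3.2, 7], "roll": 0},
    {"fingers": 0, "travel": [19.9, 3.2, 10], "roll": 0},
    {"fingers": 0, "travel": [19.9, 3.2, 11.2], "roll": 0},
    {"fingers": 0, "travel": [19.9, 3.2, 11.2], "roll": 0},
    {"fingers": 0, "travel": [19.9, 3.2, 11.2], "roll": 0},
  ],
)

```text
time_s: 3.4
tcp_pos: [0.6887, 0.1311, 0.1028]
ee_rot: [[0.874, -0.486, 0.002], [-0.486, -0.874, -0.0], [0.002, -0.001, -1.0]]
wrist_force: [0.8, 0.8, 0.1]
gripper_width: 0.003
```

```bash
python3 - <<'E'
from h import *
b,_=capture("scene");p=np.load("p.npy"); overlay("scene",b,p,200,120,110,100,6,"pics/os3.png"); s=sense(); print(s["tcp_pos"],s["joints"])
E
```

```text
[0.68901535 0.13128243 0.10357967] [ 2.39747627e+01  3.50588943e+01  2.96880755e+00  4.92210188e-02
 -5.77163471e+01  3.69378134e+01]
```

View pics/os3.png

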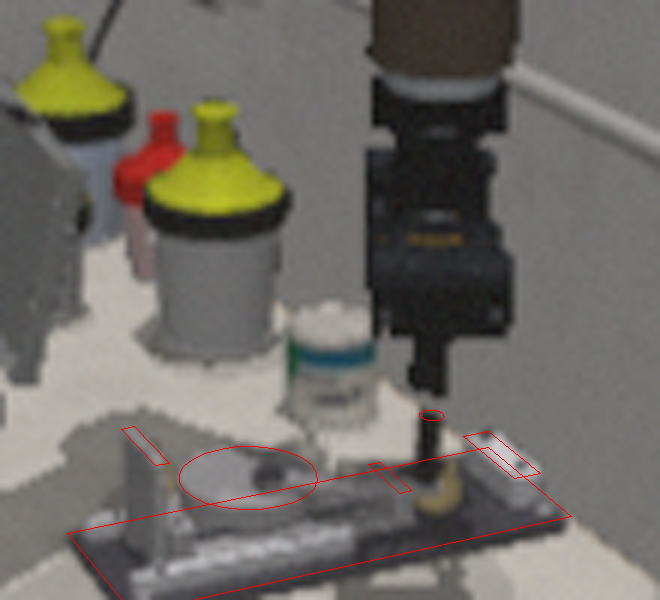

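The finger tips hang just above and behind the post, as predicted. Next I lower them and push along the arc.

```bash
cat >> h.py <<'E'
def arc(c,d=.022,z=.071):
    p=np.load("p.npy"); a=c-2.269; q=T(p,[.09*np.cos(a)-d*np.sin(a),.09*np.sin(a)+d*np.cos(a),z])[0]; return (*q,np.degrees(a+p[2]))
E
python3 - <<'E'
from h import *
plan([(.688,.1305,.085,-29),(.688,.1305,.071,-29)]); print()
plan([arc(1.83,.026)]+[arc(c) for c in np.linspace(1.8,1.14,9)]);print()
plan([arc(c) for c in np.linspace(1.06,.34,10)])
E
```

```text
{'fingers': 0, 'travel': [0.0, 0.0, 1.6], 'roll': 0}
{'fingers': 0, 'travel': [0.0, 0.0, 3.0], 'roll': 0}
end [  0.6879   0.1302   0.0705 -29.1   ]

{'fingers': 0, 'travel': [0.0, 0.4, 0.0], 'roll': -1}
{'fingers': 0, 'travel': [0.1, 1.1, 0.0], 'roll': 1}
{'fingers': 0, 'travel': [0.2, 1.8, 0.0], 'roll': 6}
{'fingers': 0, 'travel': [0.3, 2.6, 0.0], 'roll': 11}
{'fingers': 0, 'travel': [0.3, 3.4, 0.0], 'roll': 15}
{'fingers': 0, 'travel': [0.3, 4.1, 0.0], 'roll': 20}
{'fingers': 0, 'travel': [0.2, 4.9, 0.0], 'roll': 25}
{'fingers': 0, 'travel': [0.0, 5.6, 0.0], 'roll': 30}
{'fingers': 0, 'travel': [-0.3, 6.3, 0.0], 'roll': 34}
{'fingers': 0, 'travel': [-0.5, 7.1, 0.0], 'roll': 39}
end [  0.649    0.0706   0.0705 -68.1   ]

{'fingers': 0, 'travel': [0.1, 0.7, 0.0], 'roll': 5}
{'fingers': 0, 'travel': [0.2, 1.5, 0.0], 'roll': 9}
{'fingers': 0, 'travel': [0.2, 2.2, 0.0], 'roll': 14}
{'fingers': 0, 'travel': [0.2, 2.9, 0.0], 'roll': 18}
{'fingers': 0, 'travel': [0.1, 3.7, 0.0], 'roll': 23}
{'fingers': 0, 'travel': [-0.1, 4.4, 0.0], 'roll': 27}
{'fingers': 0, 'travel': [-0.3, 5.1, 0.0], 'roll': 32}
{'fingers': 0, 'travel': [-0.5, 5.8, 0.0], 'roll': 37}
{'fingers': 0, 'travel': [-0.8, 6.5, 0.0], 'roll': 41}
{'fingers': 0, 'travel': [-1.2, 7.1, 0.0], 'roll': 46}
end [ 5.786e-01  5.530e-02  7.050e-02 -1.141e+02]
```

Emit:
arm_command(
  rows=[
    {"fingers": 0, "travel": [0, 0, 1], "roll": 0},
    {"fingers": 0, "travel": [0, 0, 2], "roll": 0},
    {"fingers": 0, "travel": [0, 0, 3], "roll": 0},
    {"fingers": 0, "travel": [0, 0, 3], "roll": 0},
  ],
)

```text
time_s: 3.85
tcp_pos: [0.6864, 0.1302, 0.0691]
ee_rot: [[0.873, -0.487, -0.004], [-0.487, -0.873, -0.001], [-0.003, 0.003, -1.0]]
wrist_force: [-0.3, 0.8, -0.6]
gripper_width: 0.004
```

Emit:
arm_command(
  rows=[
    {"fingers": 0, "travel": [0, 0.4, 0], "roll": 0},
    {"fingers": 0, "travel": [0.1, 1.1, 0], "roll": 1},
    {"fingers": 0, "travel": [0.2, 1.8, 0], "roll": 6},
    {"fingers": 0, "travel": [0.3, 2.6, 0], "roll": 11},
    {"fingers": 0, "travel": [0.3, 3.4, 0], "roll": 15},
    {"fingers": 0, "travel": [0.3, 4.1, 0], "roll": 20},
    {"fingers": 0, "travel": [0.2, 4.9, 0], "roll": 25},
    {"fingers": 0, "travel": [0, 5.6, 0], "roll": 30},
    {"fingers": 0, "travel": [-0.3, 6.3, 0], "roll": 34},
    {"fingers": 0, "travel": [-0.5, 7.1, 0], "roll": 39},
  ],
)

```text
time_s: 4.85
tcp_pos: [0.6513, 0.0723, 0.0731]
ee_rot: [[0.369, -0.929, 0.007], [-0.929, -0.369, 0.003], [-0.0, -0.008, -1.0]]
wrist_force: [2.4, 4.3, -0.2]
gripper_width: 0.001
```

```bash
python3 - <<'E'
from h import *
a,_=capture("top");b,_=capture("scene");p=np.load("p.npy"); p[3]=1.1; overlay("scene",b,p,200,160,110,75,5,"pics/x.png"); overlay("top",a,p,180,120,50,100,5,"pics/y.png")
i=cv2.imread("pics/y.png"); j=cv2.imread("pics/x.png"); m=np.zeros((500,800,3),np.uint8); m[:,:250]=i; m[:375,250:]=j; cv2.imwrite("pics/m4.png",m)
print(search_frame("scene","air_cap"))
E
```

```text
[]
```

View pics/m4.png

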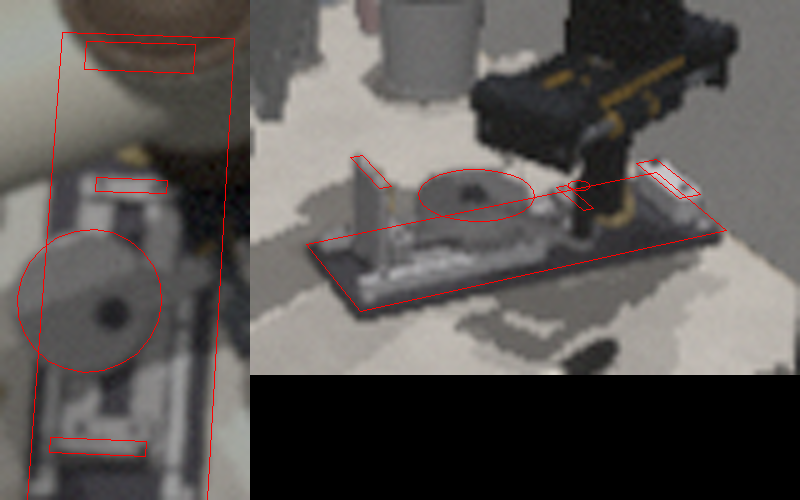

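The post moves with the fingers (cam about 1.1, force about 5 N), so I continue.

Emit:
arm_command(
  rows=[
    {"fingers": 0, "travel": [0.1, 0.7, 0], "roll": 5},
    {"fingers": 0, "travel": [0.2, 1.5, 0], "roll": 9},
    {"fingers": 0, "travel": [0.2, 2.2, 0], "roll": 14},
    {"fingers": 0, "travel": [0.2, 2.9, 0], "roll": 18},
    {"fingers": 0, "travel": [0.1, 3.7, 0], "roll": 23},
    {"fingers": 0, "travel": [-0.1, 4.4, 0], "roll": 27},
    {"fingers": 0, "travel": [-0.3, 5.1, 0], "roll": 32},
    {"fingers": 0, "travel": [-0.5, 5.8, 0], "roll": 37},
    {"fingers": 0, "travel": [-0.8, 6.5, 0], "roll": 41},
    {"fingers": 0, "travel": [-1.2, 7.1, 0], "roll": 46},
  ],
)

```text
time_s: 6.0
tcp_pos: [0.581, 0.0556, 0.073]
ee_rot: [[-0.409, -0.912, 0.006], [-0.912, 0.409, 0.0], [-0.003, -0.005, -1.0]]
wrist_force: [4.4, -1.4, 1.7]
gripper_width: 0.005
```

```bash
python3 - <<'E'
from h import *
plan([arc(c) for c in (.28,.22,.16,.12,.08,.06,.06)])
E
```

```text
{'fingers': 0, 'travel': [0.1, 0.6, 0.0], 'roll': 3}
{'fingers': 0, 'travel': [0.2, 1.1, 0.0], 'roll': 7}
{'fingers': 0, 'travel': [0.3, 1.7, 0.0], 'roll': 10}
{'fingers': 0, 'travel': [0.3, 2.0, 0.0], 'roll': 12}
{'fingers': 0, 'travel': [0.3, 2.4, 0.0], 'roll': 15}
{'fingers': 0, 'travel': [0.3, 2.6, 0.0], 'roll': 16}
{'fingers': 0, 'travel': [0.3, 2.6, 0.0], 'roll': 16}
end [ 5.537e-01  6.310e-02  7.050e-02 -1.301e+02]
```

Emit:
arm_command(
  rows=[
    {"fingers": 0, "travel": [0.1, 0.6, 0], "roll": 3},
    {"fingers": 0, "travel": [0.2, 1.1, 0], "roll": 7},
    {"fingers": 0, "travel": [0.3, 1.7, 0], "roll": 10},
    {"fingers": 0, "travel": [0.3, 2.0, 0], "roll": 12},
    {"fingers": 0, "travel": [0.3, 2.4, 0], "roll": 15},
    {"fingers": 0, "travel": [0.3, 2.6, 0], "roll": 16},
    {"fingers": 0, "travel": [0.3, 2.6, 0], "roll": 16},
    {"fingers": 0, "travel": [0.3, 2.6, 0], "roll": 16},
  ],
)

```text
time_s: 6.8
tcp_pos: [0.555, 0.0635, 0.0726]
ee_rot: [[-0.643, -0.766, 0.003], [-0.766, 0.643, 0.0], [-0.002, -0.002, -1.0]]
wrist_force: [3.6, -2.6, 5.3]
gripper_width: 0.002
```

```bash
python3 - <<'E'
from h import *
a,_=capture("top");b,_=capture("scene");p=np.load("p.npy"); p[3]=0.03; overlay("scene",b,p,200,160,110,75,5,"pics/x.png"); overlay("top",a,p,180,120,50,110,5,"pics/y.png")
i=cv2.imread("pics/y.png"); j=cv2.imread("pics/x.png"); m=np.zeros((550,800,3),np.uint8); m[:,:250]=i; m[:375,250:]=j; cv2.imwrite("pics/m5.png",m)
E
```

```text
(no output)
```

View pics/m5.png

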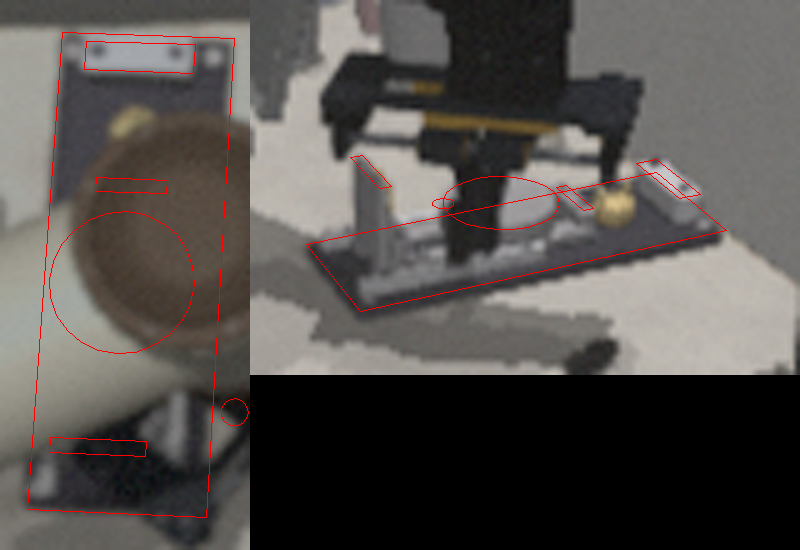

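Cap and slide look unmoved, but the fingers hide the post. I back off and lift to see it.

Emit:
arm_command(
  rows=[
    {"fingers": 0, "travel": [0, -2, 0], "roll": 0},
    {"fingers": 0, "travel": [0, -3, 0], "roll": 0},
    {"fingers": 0, "travel": [0, -3, -4], "roll": 0},
    {"fingers": 0, "travel": [0, -3, -8], "roll": 0},
    {"fingers": 0, "travel": [-3, -6, -11], "roll": 0},
    {"fingers": 0, "travel": [-6, -9, -11], "roll": 0},
    {"fingers": 0, "travel": [-9, -12, -11], "roll": 0},
    {"fingers": 0, "travel": [-9, -12, -11], "roll": 0},
  ],
)

```text
time_s: 7.7
tcp_pos: [0.7057, 0.0554, 0.1774]
ee_rot: [[-0.645, -0.764, -0.004], [-0.764, 0.645, -0.0], [0.003, 0.003, -1.0]]
wrist_force: [-1.4, -0.8, -1.0]
gripper_width: 0.004
```

```bash
python3 - <<'E'
from h import *
print(did([-9,-12,-11],0),sense()["tcp_pos"],sense()["time_s"])
a,_=capture("top");b,_=capture("scene");p=np.load("p.npy"); p[3]=0.03; overlay("scene",b,p,200,160,110,75,5,"pics/x.png"); overlay("top",a,p,180,120,60,110,5,"pics/y.png")
i=cv2.imread("pics/y.png")[:,:250]; i=cv2.imread("pics/y.png"); j=cv2.imread("pics/x.png")[:,:500]; m=np.zeros((550,800,3),np.uint8); m[:,:300]=i; m[:375,300:]=j; cv2.imwrite("pics/m6.png",m)
E
```

```text
[np.float64(0.7034195044681478), np.float64(0.05468541134937296), np.float64(0.1805), -130.1] [0.70569695 0.05540173 0.17737122] 7.7
```

View pics/m6.png

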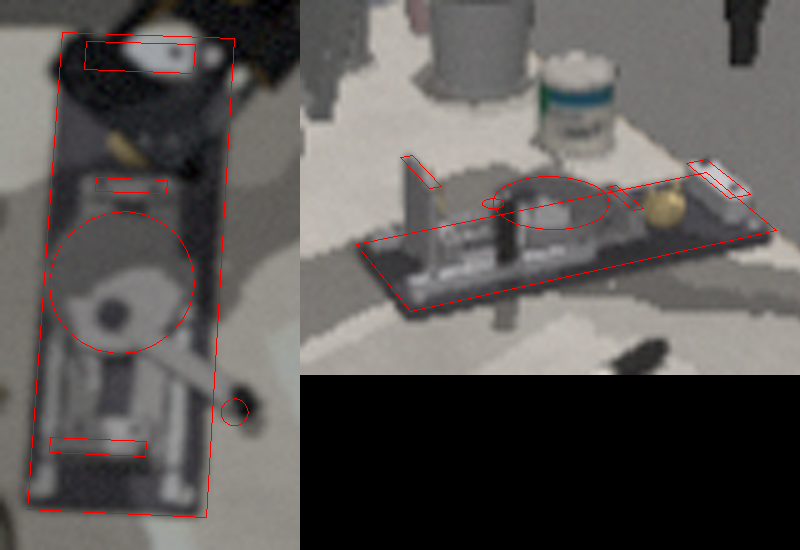

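The post top shows at top-crop (240,402) and scene-crop (507,203), a little short of the drawn 0.03 position. I work out the cam angle from those.

```bash
python3 - <<'E'
from h import *
p=np.load("p.npy")
o=np.array([[227.5,199.9]]),np.array([[240.9,200.1]])
for c in np.arange(0,.31,.04): print(round(c,2),np.round(proj("top",T(p,post(c)))-o[0],1),np.round(proj("scene",T(p,post(c)))-o[1],1))
for n in("top","scene"):
    for l in ("finger_post","cam"):
        m=cut_out(n,l)
        for q in m[:1]:
            v,u=np.nonzero(q["mask"]); print(n,l,q["p"],len(u),u.min(),u.max(),v.min(),v.max())
E
```

```text
0.0 [[-1.8  2.8]] [[-3.6  0.1]]
0.04 [[-0.9  1.8]] [[-2.5  0.2]]
0.08 [[0.  0.7]] [[-1.4  0.3]]
0.12 [[ 0.9 -0.4]] [[-0.3  0.4]]
0.16 [[ 1.7 -1.5]] [[0.8 0.5]]
0.2 [[ 2.4 -2.7]] [[2.  0.5]]
0.24 [[ 3.1 -3.9]] [[3.1 0.6]]
0.28 [[ 3.8 -5.1]] [[4.2 0.6]]
top finger_post 0.74 812 189 233 162 204
top cam 0.59 730 189 231 163 203
scene finger_post 0.81 300 238 260 195 213
scene cam 0.66 283 238 260 195 213
```

Cam is about 0.11, so it needs another 10 mm or so at the post.

```bash
python3 - <<'E'
from h import *
plan([arc(.06,.05,.18),arc(.06,.05,.13),arc(.06,.05),arc(.06,.026),arc(.06,.022),arc(0.03),arc(0),arc(-.03),arc(-.05),arc(-.05)])
E
```

```text
{'fingers': 0, 'travel': [9.0, 9.2, 0.1], 'roll': 0}
{'fingers': 0, 'travel': [9.0, 9.2, 5.0], 'roll': 0}
{'fingers': 0, 'travel': [9.0, 9.2, 11.0], 'roll': 0}
{'fingers': 0, 'travel': [9.0, 11.6, 11.0], 'roll': 0}
{'fingers': 0, 'travel': [9.0, 12.0, 11.0], 'roll': 0}
{'fingers': 0, 'travel': [9.0, 12.3, 11.0], 'roll': 2}
{'fingers': 0, 'travel': [9.1, 12.5, 11.0], 'roll': 3}
{'fingers': 0, 'travel': [9.1, 12.8, 11.0], 'roll': 5}
{'fingers': 0, 'travel': [9.2, 13.0, 11.0], 'roll': 6}
{'fingers': 0, 'travel': [9.2, 13.0, 11.0], 'roll': 6}
end [ 5.447e-01  6.800e-02  7.050e-02 -1.361e+02]
```

Emit:
arm_command(
  rows=[
    {"fingers": 0, "travel": [3, 3, 0], "roll": 0},
    {"fingers": 0, "travel": [6, 6, 0], "roll": 0},
    {"fingers": 0, "travel": [9, 9, 0], "roll": 0},
    {"fingers": 0, "travel": [9, 9, 0], "roll": 0},
    {"fingers": 0, "travel": [9, 9, 3], "roll": 0},
    {"fingers": 0, "travel": [9, 9, 6], "roll": 0},
    {"fingers": 0, "travel": [9, 9, 9], "roll": 0},
    {"fingers": 0, "travel": [9, 9, 11], "roll": 0},
    {"fingers": 0, "travel": [9, 9, 11], "roll": 0},
    {"fingers": 0, "travel": [9, 10.6, 11], "roll": 0},
  ],
)

```text
time_s: 9.0
tcp_pos: [0.5656, 0.0544, 0.0724]
ee_rot: [[-0.645, -0.764, 0.002], [-0.764, 0.645, -0.0], [-0.001, -0.002, -1.0]]
wrist_force: [0.0, 1.1, 1.2]
gripper_width: 0.009
```

Emit:
arm_command(
  rows=[
    {"fingers": 0, "travel": [0, 0.7, 0], "roll": 0},
    {"fingers": 0, "travel": [0, 1.4, 0], "roll": 0},
    {"fingers": 0, "travel": [0, 1.7, 0], "roll": 2},
    {"fingers": 0, "travel": [0.1, 1.9, 0], "roll": 3},
    {"fingers": 0, "travel": [0.1, 2.2, 0], "roll": 5},
    {"fingers": 0, "travel": [0.2, 2.4, 0], "roll": 6},
    {"fingers": 0, "travel": [0.2, 2.4, 0], "roll": 6},
    {"fingers": 0, "travel": [0.2, 2.4, 0], "roll": 6},
  ],
)

```text
time_s: 9.8
tcp_pos: [0.5456, 0.0686, 0.0728]
ee_rot: [[-0.72, -0.694, 0.002], [-0.694, 0.72, 0.0], [-0.002, -0.001, -1.0]]
wrist_force: [2.3, -3.7, 5.1]
gripper_width: 0.002
```

Emit:
arm_command(
  rows=[
    {"fingers": 0, "travel": [0, -2, 0], "roll": 0},
    {"fingers": 0, "travel": [0, -3, 0], "roll": 0},
    {"fingers": 0, "travel": [0, -3, -4], "roll": 0},
    {"fingers": 0, "travel": [0, -3, -8], "roll": 0},
    {"fingers": 0, "travel": [-3, -6, -11], "roll": 0},
    {"fingers": 0, "travel": [-6, -9, -11], "roll": 0},
    {"fingers": 0, "travel": [-9, -12, -11], "roll": 0},
    {"fingers": 0, "travel": [-9, -12, -11], "roll": 0},
  ],
)

```text
time_s: 10.6
tcp_pos: [0.6959, 0.0446, 0.1784]
ee_rot: [[-0.722, -0.692, -0.001], [-0.692, 0.722, 0.0], [0.001, 0.001, -1.0]]
wrist_force: [-1.3, 0.2, -0.9]
gripper_width: 0.006
```

```bash
python3 - <<'E'
from h import *
print(did([-9,-12,-11],0),sense()["tcp_pos"],sense()["time_s"])
a,_=capture("top");b,_=capture("scene");p=np.load("p.npy"); p[3]=0.0; overlay("scene",b,p,200,160,110,75,5,"pics/x.png"); overlay("top",a,p,180,120,60,110,5,"pics/y.png")
i=cv2.imread("pics/y.png"); j=cv2.imread("pics/x.png")[:,:500]; m=np.zeros((550,800,3),np.uint8); m[:,:300]=i; m[:375,300:]=j; cv2.imwrite("pics/m7.png",m)
E
```

```text
[np.float64(0.6927781678550314), np.float64(0.04398874547704097), np.float64(0.1805), -136.1] [0.69591887 0.04463892 0.17840996] 10.6
```

View pics/m7.png

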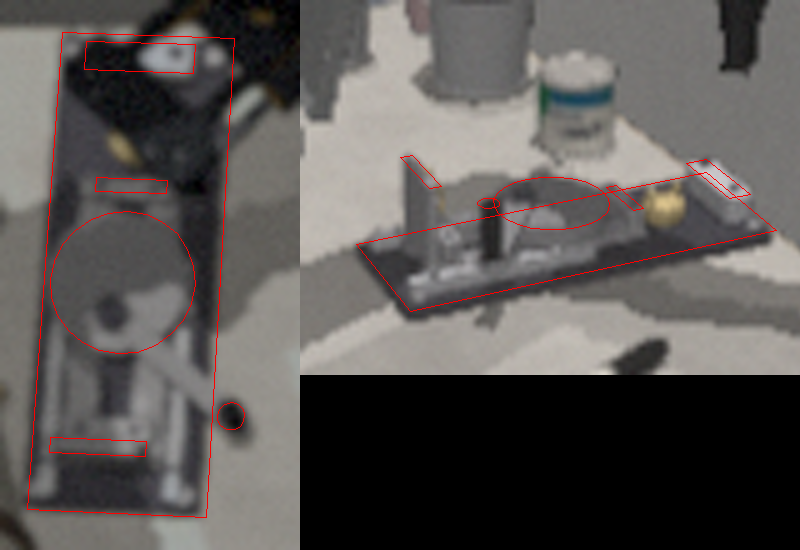

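The post top now lies on the drawn low-point position in both views (cam about 0.01). Cap, slide and bystanders are unmoved. Next is the push plate.

```bash
cat >> h.py <<'E'
def pl(cx,z=.060): p=np.load("p.npy"); return (*T(p,[cx,0,z])[0],-90+np.degrees(p[2]))
E
python3 - <<'E'
from h import *
plan([pl(-.125,.18)]); print(); plan([pl(-.125,.12),pl(-.125),pl(-.102)]); print(); plan([pl(x) for x in (-.098,-.094,-.09,-.086,-.083,-.08,-.077,-.074,-.072,-.07)])
E
```

```text
{'fingers': 0, 'travel': [8.4, 23.4, 0.1], 'roll': -43}
end [  0.47     0.1544   0.1795 -93.1   ]

{'fingers': 0, 'travel': [0.0, 0.0, 5.9], 'roll': 0}
{'fingers': 0, 'travel': [0.0, 0.0, 12.0], 'roll': 0}
{'fingers': 0, 'travel': [0.1, -2.3, 12.0], 'roll': 0}
end [ 4.929e-01  1.521e-01  5.950e-02 -9.310e+01]

{'fingers': 0, 'travel': [0.0, -0.4, -0.1], 'roll': 0}
{'fingers': 0, 'travel': [0.0, -0.8, -0.1], 'roll': 0}
{'fingers': 0, 'travel': [0.0, -1.2, -0.1], 'roll': 0}
{'fingers': 0, 'travel': [0.0, -1.6, -0.1], 'roll': 0}
{'fingers': 0, 'travel': [0.0, -1.9, -0.1], 'roll': 0}
{'fingers': 0, 'travel': [0.0, -2.2, -0.1], 'roll': 0}
{'fingers': 0, 'travel': [0.0, -2.5, -0.1], 'roll': 0}
{'fingers': 0, 'travel': [0.0, -2.8, -0.1], 'roll': 0}
{'fingers': 0, 'travel': [0.0, -3.0, -0.1], 'roll': 0}
{'fingers': 0, 'travel': [0.0, -3.2, -0.1], 'roll': 0}
end [ 5.249e-01  1.504e-01  6.050e-02 -9.310e+01]
```

Emit:
arm_command(
  rows=[
    {"fingers": 0, "travel": [1.2, 3.5, 0], "roll": -6},
    {"fingers": 0, "travel": [2.5, 7, 0], "roll": -12},
    {"fingers": 0, "travel": [4, 11, 0], "roll": -19},
    {"fingers": 0, "travel": [5.4, 15, 0], "roll": -26},
    {"fingers": 0, "travel": [6.8, 19, 0], "roll": -33},
    {"fingers": 0, "travel": [7.9, 22, 0], "roll": -39},
    {"fingers": 0, "travel": [8.4, 23.4, 0.1], "roll": -43},
    {"fingers": 0, "travel": [8.4, 23.4, 0.1], "roll": -43},
    {"fingers": 0, "travel": [8.4, 23.4, 0.1], "roll": -43},
  ],
)

```text
time_s: 11.6
tcp_pos: [0.4693, 0.1548, 0.1811]
ee_rot: [[-0.054, -0.999, 0.001], [-0.999, 0.054, 0.0], [-0.001, -0.001, -1.0]]
wrist_force: [-0.1, 0.2, 0.6]
gripper_width: 0.002
```

Emit:
arm_command(
  rows=[
    {"fingers": 0, "travel": [0, 0, 4], "roll": 0},
    {"fingers": 0, "travel": [0, 0, 8], "roll": 0},
    {"fingers": 0, "travel": [0, 0, 11], "roll": 0},
    {"fingers": 0, "travel": [0, 0, 12], "roll": 0},
    {"fingers": 0, "travel": [0, 0, 12], "roll": 0},
    {"fingers": 0, "travel": [0, -1.2, 12], "roll": 0},
    {"fingers": 0, "travel": [0.1, -2.3, 12], "roll": 0},
    {"fingers": 0, "travel": [0.1, -2.3, 12], "roll": 0},
  ],
)

```text
time_s: 12.4
tcp_pos: [0.496, 0.1533, 0.0621]
ee_rot: [[-0.055, -0.998, 0.004], [-0.998, 0.055, 0.002], [-0.003, -0.004, -1.0]]
wrist_force: [-0.4, 0.7, -0.5]
gripper_width: 0.004
```

Emit:
arm_command(
  rows=[
    {"fingers": 0, "travel": [0, -0.4, 0], "roll": 0},
    {"fingers": 0, "travel": [0, -0.8, 0], "roll": 0},
    {"fingers": 0, "travel": [0, -1.1, 0], "roll": 0},
    {"fingers": 0, "travel": [0, -1.4, 0], "roll": 0},
    {"fingers": 0, "travel": [0, -1.6, 0], "roll": 0},
    {"fingers": 0, "travel": [0, -1.6, 0], "roll": 0},
  ],
)

```text
time_s: 13.0
tcp_pos: [0.5089, 0.1517, 0.0607]
ee_rot: [[-0.054, -0.999, -0.0], [-0.999, 0.054, -0.0], [0.0, 0.0, -1.0]]
wrist_force: [-2.6, -0.0, 3.2]
gripper_width: 0.005
```

Emit:
arm_command(
  rows=[
    {"fingers": 0, "travel": [0, -0.3, 0], "roll": 0},
    {"fingers": 0, "travel": [0, -0.6, 0], "roll": 0},
    {"fingers": 0, "travel": [0, -0.8, 0], "roll": 0},
    {"fingers": 0, "travel": [0, -1.0, 0], "roll": 0},
    {"fingers": 0, "travel": [0, -1.2, 0], "roll": 0},
    {"fingers": 0, "travel": [0, -1.4, 0], "roll": 0},
    {"fingers": 0, "travel": [0, -1.4, 0], "roll": 0},
  ],
)

```text
time_s: 13.7
tcp_pos: [0.5232, 0.1508, 0.0604]
ee_rot: [[-0.055, -0.999, 0.0], [-0.999, 0.055, -0.0], [0.0, -0.0, -1.0]]
wrist_force: [-2.0, -1.0, 2.3]
gripper_width: 0.009
```

Emit:
arm_command(
  rows=[
    {"fingers": 0, "travel": [0, -0.1, 0], "roll": 0},
    {"fingers": 0, "travel": [0, -0.2, 0], "roll": 0},
    {"fingers": 0, "travel": [0, -0.3, 0], "roll": 0},
    {"fingers": 0, "travel": [0, -0.4, 0], "roll": 0},
    {"fingers": 0, "travel": [0, -0.4, 0], "roll": 0},
  ],
)

```text
time_s: 14.2
tcp_pos: [0.5269, 0.1506, 0.0604]
ee_rot: [[-0.054, -0.999, -0.0], [-0.999, 0.054, -0.0], [0.0, 0.0, -1.0]]
wrist_force: [-3.4, -1.6, 1.9]
gripper_width: 0.007
```

Emit:
arm_command(
  rows=[
    {"fingers": 0, "travel": [0, -0.1, 0], "roll": 0},
    {"fingers": 0, "travel": [0, -0.2, 0], "roll": 0},
    {"fingers": 0, "travel": [0, -0.2, 0], "roll": 0},
  ],
)

```text
time_s: 14.5
tcp_pos: [0.5289, 0.1505, 0.0605]
ee_rot: [[-0.054, -0.999, -0.0], [-0.999, 0.054, -0.0], [0.0, 0.0, -1.0]]
wrist_force: [-2.8, -0.6, 2.5]
gripper_width: 0.004
```

Emit:
arm_command(
  rows=[
    {"fingers": 0, "travel": [0, -0.1, 0], "roll": 0},
    {"fingers": 0, "travel": [0, -0.1, 0], "roll": 0},
  ],
)

```text
time_s: 14.7
tcp_pos: [0.5299, 0.1505, 0.0605]
ee_rot: [[-0.054, -0.999, -0.0], [-0.999, 0.054, -0.0], [0.0, 0.0, -1.0]]
wrist_force: [-3.5, -2.0, 2.2]
gripper_width: 0.012
```

Emit:
arm_command(
  rows=[
    {"fingers": 0, "travel": [0, -0.1, 0], "roll": 0},
    {"fingers": 0, "travel": [0, -0.1, 0], "roll": 0},
  ],
)

```text
time_s: 14.9
tcp_pos: [0.5309, 0.1504, 0.0605]
ee_rot: [[-0.054, -0.999, -0.0], [-0.999, 0.054, -0.0], [0.0, 0.0, -1.0]]
wrist_force: [-3.1, -2.2, 0.7]
gripper_width: 0.004
```

```bash
python3 - <<'E'
from h import *
a,_=capture("top");b,_=capture("scene");p=np.load("p.npy"); p[3]=0.0;p[4]=.036; overlay("scene",b,p,200,160,110,75,7,"pics/x8.png"); print(sense()["tcp_pos"])
E
```

```text
[0.53086462 0.15041335 0.06047896]
```

View pics/x8.png

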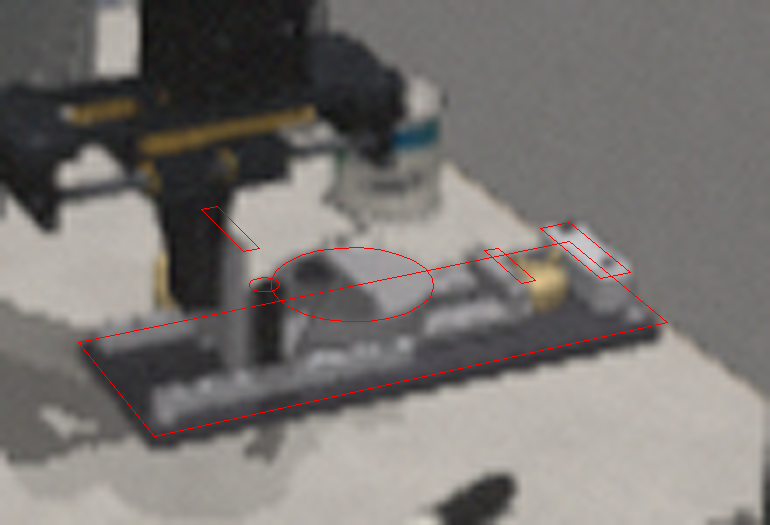

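The slide is at about 0.035 and the cap, at (545,285), is nearly at the end stop. Force is still about 3 N, so I keep going in 1 mm steps until it rises.

Emit:
arm_command(
  rows=[
    {"fingers": 0, "travel": [0, -0.1, 0], "roll": 0},
    {"fingers": 0, "travel": [0, -0.1, 0], "roll": 0},
  ],
)

```text
time_s: 15.2
tcp_pos: [0.5318, 0.1503, 0.0605]
ee_rot: [[-0.054, -0.999, -0.0], [-0.999, 0.054, -0.0], [0.0, 0.0, -1.0]]
wrist_force: [-3.2, -1.8, 2.0]
gripper_width: 0.007
```

Emit:
arm_command(
  rows=[
    {"fingers": 0, "travel": [0, -0.1, 0], "roll": 0},
    {"fingers": 0, "travel": [0, -0.1, 0], "roll": 0},
  ],
)

```text
time_s: 15.4
tcp_pos: [0.5329, 0.1503, 0.0605]
ee_rot: [[-0.054, -0.999, -0.0], [-0.999, 0.054, -0.0], [0.0, 0.0, -1.0]]
wrist_force: [-3.7, -2.6, 1.4]
gripper_width: 0.01
```

Emit:
arm_command(
  rows=[
    {"fingers": 0, "travel": [0, -0.1, 0], "roll": 0},
    {"fingers": 0, "travel": [0, -0.1, 0], "roll": 0},
  ],
)

```text
time_s: 15.6
tcp_pos: [0.5339, 0.1503, 0.0605]
ee_rot: [[-0.054, -0.999, -0.0], [-0.999, 0.054, -0.0], [0.0, 0.0, -1.0]]
wrist_force: [-2.7, -2.2, 1.6]
gripper_width: 0.006
```

Emit:
arm_command(
  rows=[
    {"fingers": 0, "travel": [0, -0.1, 0], "roll": 0},
    {"fingers": 0, "travel": [0, -0.1, 0], "roll": 0},
  ],
)

```text
time_s: 15.8
tcp_pos: [0.5346, 0.1502, 0.0605]
ee_rot: [[-0.055, -0.999, -0.001], [-0.999, 0.055, -0.0], [0.0, 0.001, -1.0]]
wrist_force: [-4.5, -2.4, 1.9]
gripper_width: 0.006
```

Emit:
arm_command(
  rows=[
    {"fingers": 0, "travel": [0, -0.1, 0], "roll": 0},
    {"fingers": 0, "travel": [0, -0.1, 0], "roll": 0},
  ],
)

```text
time_s: 16.0
tcp_pos: [0.5347, 0.1501, 0.0604]
ee_rot: [[-0.055, -0.999, -0.002], [-0.999, 0.055, -0.001], [0.001, 0.002, -1.0]]
wrist_force: [-7.0, -1.4, 3.9]
gripper_width: 0.006
```

Force rose to 7 N with no more motion: snug. One more small press, then I back off and inspect.

Emit:
arm_command(
  rows=[
    {"fingers": 0, "travel": [0, -0.1, 0], "roll": 0},
    {"fingers": 0, "travel": [0, -0.1, 0], "roll": 0},
  ],
)

```text
time_s: 16.2
tcp_pos: [0.5348, 0.15, 0.0604]
ee_rot: [[-0.055, -0.998, -0.004], [-0.998, 0.055, -0.001], [0.001, 0.004, -1.0]]
wrist_force: [-9.5, -0.4, 5.4]
gripper_width: 0.006
```

Emit:
arm_command(
  rows=[
    {"fingers": 0, "travel": [0, 1, 0], "roll": 0},
    {"fingers": 0, "travel": [0, 3, 0], "roll": 0},
    {"fingers": 0, "travel": [0, 5, 0], "roll": 0},
    {"fingers": 0, "travel": [0, 6, -4], "roll": 0},
    {"fingers": 0, "travel": [0, 8, -8], "roll": 0},
    {"fingers": 0, "travel": [0, 11, -12], "roll": 0},
    {"fingers": 0, "travel": [0, 13, -14], "roll": 0},
    {"fingers": 0, "travel": [0, 13, -14], "roll": 0},
  ],
)

```text
time_s: 17.0
tcp_pos: [0.4081, 0.1594, 0.2047]
ee_rot: [[-0.051, -0.999, 0.01], [-0.999, 0.052, 0.008], [-0.009, -0.01, -1.0]]
wrist_force: [0.2, -0.5, 0.2]
gripper_width: 0.011
```

```bash
python3 - <<'E'
from h import *
a,_=capture("top");b,_=capture("scene");p=np.load("p.npy"); p[3]=0.0;p[4]=.036
for n,im in(("top",a),("scene",b)):
    for l in("air_cap","finger_post","push_face","spare_cap","marker","coupler","tin"):
        r=search_frame(n,l); print(n,l,[(np.round(x["position"],3).tolist(),round(x["p"],2)) for x in r[:1]])
overlay("scene",b,p,205,165,100,55,5,"pics/x.png"); i=cv2.resize(a[120:230,180:240,::-1],None,fx=5,fy=5,interpolation=2); j=cv2.imread("pics/x.png"); k=cv2.resize(b[165:220,205:305,::-1],None,fx=5,fy=5,interpolation=2)
m=np.zeros((550,800,3),np.uint8); m[:,:300]=i; m[:275,300:]=j; m[275:,300:]=k; cv2.imwrite("pics/m9.png",m)
E
```

```text
top air_cap []
top finger_post [([0.61, 0.145, 0.038], 0.75)]
top push_face [([0.657, 0.146, 0.029], 0.9)]
top spare_cap []
top marker [([0.551, -0.026, 0.018], 0.53)]
top coupler [([0.568, 0.236, 0.023], 0.67)]
top tin [([0.716, 0.294, 0.06], 0.73)]
scene air_cap [([0.723, 0.132, 0.026], 0.57)]
scene finger_post [([0.598, 0.123, 0.041], 0.73)]
scene push_face [([0.59, 0.136, 0.022], 0.87)]
scene spare_cap []
scene marker [([0.549, -0.033, 0.011], 0.52)]
scene coupler [([0.559, 0.23, 0.017], 0.45)]
scene tin [([0.713, 0.278, 0.039], 0.64)]
```

View pics/m9.png

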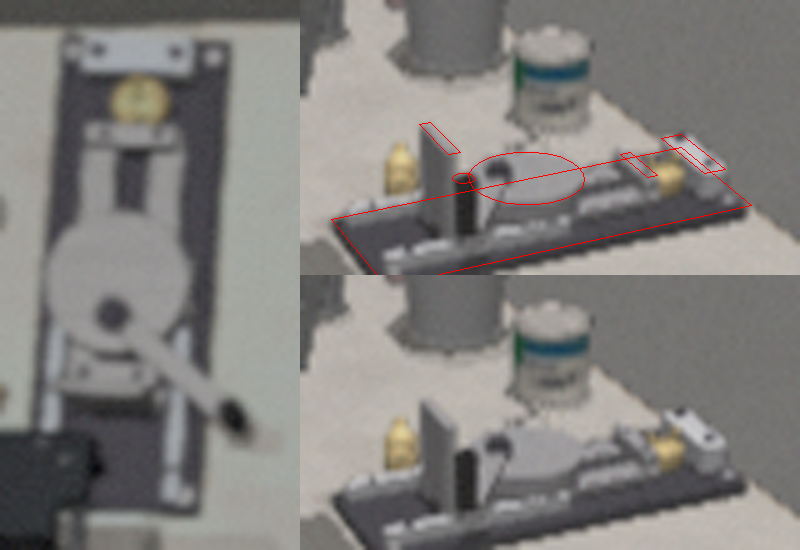

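The cap is snug between jaw and end stop (top crop (140,100)), the post is at the low-point position, and the neighbours are where they were. Handing in.

```bash
python3 -c "
from station import *
print(finish_job())"
```

```text
the job is handed in; nothing more can be done
None
```

The clamp is closed on the air cap. I pushed the cam round to its low point first, with the slide still back. I then pushed the slide forward by its plate until the jaw held the cap against the end stop, and handed the job in at about 17 s.

**Cam:** it started at about 1.83 rad. The first push left it at about 0.11, so I made a second short push. Both views then showed the post on its low-point position, about 0.01–0.03 rad by my image fit.

**Slide:** the push force stayed near 3 N until the jaw was home, then rose to about 9.5 N with no further motion. I backed off there.

**Last checks:** the final pictures show the cap between jaw and end stop with no visible gap, and the post still at the low point. The fingers were clear of everything. Marker, coupler and tin were within about 5 mm of their first readings, which is near the measuring error. The last views did not cover the spare cap, the dip cup or the tape; the detector missed the spare cap, and I did not look for the other two again. The arm never came near the dip cup or the tape.

**One disagreement:** the final tool position implies a slide travel of about 40 mm, against the 36 mm expected. My clamp fit is only good to about 3 mm. The slide's own stop is at 41 mm, so travel alone does not rule it out as what stopped the motion. I relied on the pictures, which show the cap held.

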